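# Park the index plunger and draw the tube rack out

### The job

On the analyser's rack loader, pull up the sprung T-handled index plunger until you feel it just meet the lip of its sleeve, twist it clockwise (seen from above) and let it down into the rest notch so that it stays up by itself, taking care never to force its cross pin against the sleeve. Then take the carrier by its upright fin and draw it out along its rails, away from the plunger, until it is fully against its stop. Let go of everything and leave the things on the bench beside the loader where they are.

Things in the scene. Friction and masses are not known exactly. Their poses are not given: they have to be found in the camera images.
- stand: The fixed rack loader: white and grey base 130 x 390 x 28 mm with two steel rails and, at its +y end, an aluminium bracket that carries the plunger. Origin at bench level between the rails; x across the rails, y along them, z up; the base reaches from y = -260 to +130 mm. The plunger's vertical axis stands at x = 0, y = +70 mm
- bracket_top (a point): Point on the plunger's axis at the top face of the bracket arm, 68 mm above the bench, axes as the stand's. Above it stands the dark steel sleeve, 44 mm across, screwed in by hand to a height that differs each time by up to 12 mm and is not reported: its lip (top) lies 119 to 132 mm above the bench. It stays fixed during the job
- pin_start (a point): Point on the axis 98 mm above the bench, where the 6 mm cross pin lies in its slot at the start (1.75 mm play). It clears the slot at 11 (low sleeve) to 23 mm (high) of lift and meets the solid lip 2.5 mm further. A shelf leads clockwise to the rest notch, 3.5 mm deep, 1.31 rad on, with an end wall felt at about 1.39. In the notch the lift is 7.5 to 19.5 mm. Keep the pin's force under 15 N
- plunger: The sprung plunger with stem, cross pin and T-bar. Origin on its vertical axis, at bench level when it is fully down; z up, x along the stand's x (does not turn with the T-bar). Down, its 10 mm steel tip sits 5 mm deep in a 13 mm hole of the carrier and locks it
- tbar_grip (a point): Centre of the black T-bar on the plunger's top, on the axis, 160 mm above the bench when down. The bar is 60 mm long (its x), 12 mm thick (its y), 16 mm high; below it a 16 mm round stem is free for 20 mm or more down to the sleeve's lip. It starts along the stand's x, parallel to the cross pin, and turns with it
- lift (a joint): How far the plunger is pulled up, m: 0 down, free to at most about 0.026. A spring pulls it down with 3 N plus 0.1 N per mm of lift
- twist (a joint): How far the T-bar is turned clockwise seen from above, rad: 0 at the start slot, 1.31 at the rest notch
- carrier: The aluminium sliding carrier, plate 100 x 160 mm, with a grey rack of capped tubes (tops 120 mm above the bench) and an upright fin. Origin at bench level, at the stand's origin when it is locked; axes as the stand's. It slides along the stand's -y with about 2 N of friction
- fin_grip (a point): Grip point of the carrier's upright fin, on its middle plane, 97 mm above the bench, 18 mm below the fin's top. The fin is a plain plate 40 mm wide (carrier's x), 12 mm thick (carrier's y), free for 55 mm or more on both faces above 60 mm
- travel (a joint): How far the carrier has been drawn out, m: 0 locked under the plunger (1.5 mm of play), 0.080 fully against its stop, a steel block 58 mm high across the rails at the stand's y = -200 mm
- carton: Bystander: small white and blue carton 55 x 85 x 48 mm, origin under its centre
- reagent: Bystander: small white bottle 44 mm across, 75 mm high, origin under its centre
- wellplate: Bystander: flat white well plate 85 x 127 x 16 mm, origin under its centre

How it is judged:
By the outcome, as a careful person would: the job done as asked, in the order asked, and still so for the second after the job is handed in, with the robot touching nothing.
It also fails if it takes over 72 s, if anything falls off the work surface, if the arm or the gripper's body presses on something with over 40 N, if the wrist force passes 120 N, or if a joint passes its speed limit or range.

### The arm

A 6-joint arm with a two-finger parallel gripper is mounted at the origin on the work surface. World frame = base frame: x ahead of the robot, y to its left, z up, the work surface at z = 0. Lengths are in mm, angles in degrees, forces in N, time in s.
With the tool pointing down it reaches from about 350 to 850 mm from the base axis. Payload 8.1 kg.
Tool frame: the origin (TCP) lies on the centre line of the jaws, within the pads' length; the fingertips stand 19 mm ahead of it and the grasp point (between the pads) is the TCP; z points along the fingers, y is the direction in which the jaws open and shut (so a half turn about z gives the same grasp; the last joint's range is limited). The gripper opens to 85 mm and grips with 20 to 120 N. Pads are 22 mm wide; open, the fingers measure 114 mm over their backs; the gripper's body (76 mm by 85 mm) begins 54 mm behind the grasp point. The pads swing forward as they close: fully open they stand 13 mm farther back than shut.
Start: joints at [62.659, 7.471, 85.268, -0, 87.261, -4.893], TCP at [229.091, 554.547, 250.292] pointing down, gripper open.
Joint ranges: [-169.43, 169.43], [-51.17, 129.36], [1.28, 143.12], [-76.62, 256.62], [0, 156.53], [-152.29, 152.29]. Speed limits (degrees/s): [136.94, 136.94, 159.86, 180, 180, 180].

### API

Orientations are given as [roll, pitch, yaw] about the fixed x, y, z axes, in that order (R = Rz(yaw) Ry(pitch) Rx(roll)).
In Python, from bench import r, viewer gives the robot as it stands.
- The arm moves only by the tool carry_out, never from a script. Its argument "commands" is a list that holds one entry, the list of rows, each a list of 7 numbers: the finger opening in mm, from 0 to 85.4, then the shift along the tool's x, y, z in mm, then the turn, a rotation vector about the tool's x, y, z in degrees. A call has 1 to 5 rows; each row is the pose to reach, as a shift and turn from the pose commanded when the call began, along the tool's axes at that moment; what a row does not reach only later rows make up. A row lasts 1/8 s, in which the tool goes at most 62.5 mm and 10.7 degrees, less where a joint would pass 70% of its speed; a pose out of reach is approached as far as the arm can. A call with a gripper value outside its range is refused whole. The fingers move at their own pace and stop on an object; "grip_force" is the grip in N (left out, the last holds). Time passes only in rows, so rows that repeat a pose let the fingers close. It gives the time, the measured TCP pose, the force and the opening at its end, in the units of the state.
- r.sense(): the state, without advancing time (a new reading comes with each control period).
- viewer.snapshot(name): name is "scene" or "top" or "wrist"; returns the picture (420x560x3 uint8, red, green, blue); there is no depth.
- viewer.calibration(name): a dict with "camera_matrix" (3x3 intrinsics, pixels), "rvec" (rotation vector, rad) and "tvec" (3), from world to camera coordinates, as OpenCV has them. Camera axes: x right, y down, z forward; pixel columns grow to the right and rows downward; lengths in mm; the calibration is good to about 2 mm. A picture is of the moment at which its call begins: read the wrist's pose just before it. calibration takes no time and is no camera call; for the wrist camera it gives the pose at the moment of the call.
- r.hand_in(): hands the job in, once; it reports no verdict.
The state is a dict: "time": time; "joint_pos": joint angles; "qd": joint speeds; "joint_efforts": joint torques, N m; "tool_pos": TCP position; "tcp_rot": TCP orientation; "ft_force": force on the tool from outside, world axes, zero at the start; "wrist_torque": the same for the moment, N m; "finger_gap": finger opening in mm.
Only numpy, scipy, OpenCV 4.12 (cv2) and the standard library are available. Lean on these libraries where they do the work, as an engineer would, in place of code of your own. Each camera call takes 0.05 s, during which the arm holds its last target. There are 200 camera calls.

## Working session

There is one attempt and no reset: what is moved stays moved. The work goes in short steps, Python scripts to look and compute and a tool call to move; the robot and the scene stay as the last step left them, time stands still between calls to the robot, and variables do not carry over. Pictures are saved under pics/ and viewed, about 8 in all and at most 12, crops included, and the job is handed in when it is done.

Besides the shell and the picture viewer there is one more tool, called in YAML: its name, and indented under it one key for each argument. carry_out: Moves the arm, as the interface text tells. Its arguments: {"type":"object","properties":{"commands":{"type":"array","items":{"type":"array","items":{"type":"array","items":{"type":"number"}}}},"grip_force":{"type":"number"}},"required":["commands"]}

```bash
ls; mkdir -p pics; cat > h.py <<'E'
import numpy as np, cv2
from bench import r, viewer
def snap(n,f):
    s=r.sense(); c=viewer.calibration(n); im=viewer.snapshot(n); cv2.imwrite(f'pics/{f}.png',im[:,:,::-1].copy()); np.save(f'pics/{f}.npy',np.array([c['camera_matrix'],cv2.Rodrigues(np.array(c['rvec'],float))[0],np.tile(np.array(c['tvec'],float).reshape(3,1),(1,3))])); return im
def ray(f,uv):
    K,R,t=np.load(f'pics/{f}.npy'); t=t[:,0]
    d=R.T@np.linalg.inv(K)@np.array([uv[0],uv[1],1.]); return -R.T@t,d
def onz(f,uv,z):
    o,d=ray(f,uv); return o+d*(z-o[2])/d[2]
def proj(f,p):
    K,R,t=np.load(f'pics/{f}.npy'); q=K@(R@np.array(p,float)+t[:,0]); return q[:2]/q[2]
E
python3 - <<'E'
from h import *
a=snap('scene','s1');b=snap('top','t1')
snap('wrist','w1')
print(r.sense())
E
```

```text
pics
{'time': 0.15, 'joint_pos': array([ 6.26594415e+01,  7.50742113e+00,  8.53142696e+01, -1.10494580e-03,
        8.72609643e+01, -4.89290436e+00]), 'qd': array([-0.0097579 , -0.05513608, -0.24441534,  0.01814549,  0.05129622,
        0.05520277]), 'joint_efforts': array([ 9.19427875e-04, -5.70057678e+01, -5.01162601e+01, -1.74031952e-04,
        9.51072812e-03,  7.66606081e-05]), 'tool_pos': array([228.90858276, 554.19771312, 249.46838728]), 'tcp_rot': array([-1.79917552e+02, -5.95034528e-03,  1.57552395e+02]), 'ft_force': array([-0.48996439,  0.44132936, -0.8833329 ]), 'wrist_torque': array([0.01166634, 0.0557678 , 0.01163492]), 'finger_gap': 85.40012651440622}
```

View pics/s1.png

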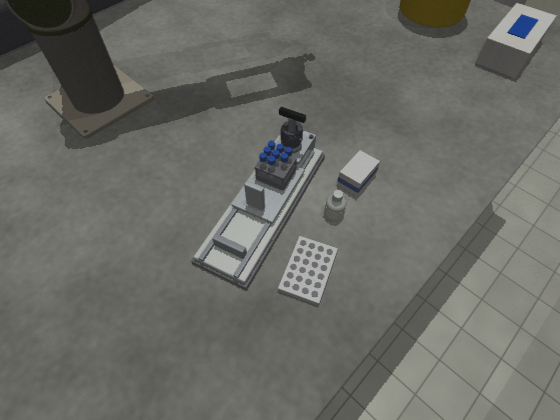

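View pics/t1.png

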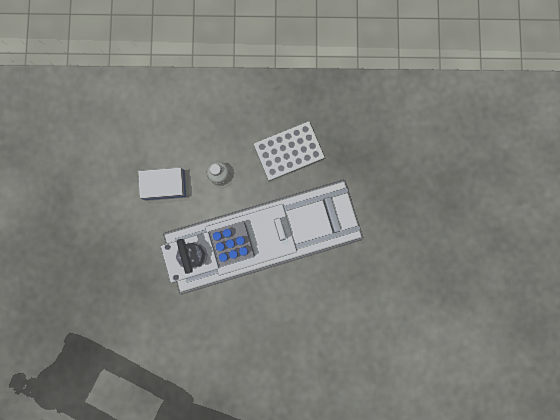

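The scene view shows the loader with the T-bar at about (293,115) and the fin at (255,196). In the top view the T-bar is at about (185,255), the fin at (281,229), and the base corners at (163,233), (345,181), (361,239) and (181,292). The bystanders sit above it in the top view: carton (162,183), bottle (218,173), plate (289,151).

```bash
python3 - <<'E'
from h import *
for n,f,box in (('top','t1',(150,220,375,300)),('scene','s1',(185,95,335,290))):
    im=cv2.imread(f'pics/{f}.png'); 
    m=(im.max(2)<38).astype(np.uint8); x0,y0,x1,y1=box; mm=np.zeros_like(m); mm[y0:y1,x0:x1]=m[y0:y1,x0:x1]
    k,l,st,ce=cv2.connectedComponentsWithStats(mm)
    for i in range(1,k):
        if st[i,4]>25: 
            pts=np.argwhere(l==i)[:,::-1].astype(np.float32); print(f,st[i],ce[i],cv2.minAreaRect(pts))
C=[(163,233),(345,181),(361,239),(181,292)]
P=[onz('t1',c,z) for c,z in zip(C,(28,28,28,28))]
for p in P: print(p.round(1))
print([np.linalg.norm(P[i]-P[(i+1)%4]).round(1) for i in range(4)])
print('tbar',onz('t1',(185,255.5),168),'fin',onz('t1',(281,229),115))
im=cv2.imread('pics/t1.png')[170:300,150:375]; a=cv2.resize(im,None,fx=3.5,fy=3.5,interpolation=2)
cv2.imwrite('pics/t1c.png',a)
E
```

```text
s1 [279 107  26  16 201] [291.59701493 114.56716418] ((291.5000305175781, 114.50001525878906), (27.195589065551758, 7.589466094970703), 18.434947967529297)
s1 [281 131   7  12  39] [283.30769231 136.92307692] ((284.0, 136.5), (11.0, 6.0), 90.0)
[589.3 265.3  28. ]
[ 697.6 -100.9   28. ]
[ 580.  -132.3   28. ]
[472.9 225.9  28. ]
[np.float64(381.9), np.float64(121.8), np.float64(373.9), np.float64(122.9)]
tbar [546.77450397 191.35345551 168.        ] fin [595.07647234  29.14149485 115.        ]
```

View pics/t1c.png

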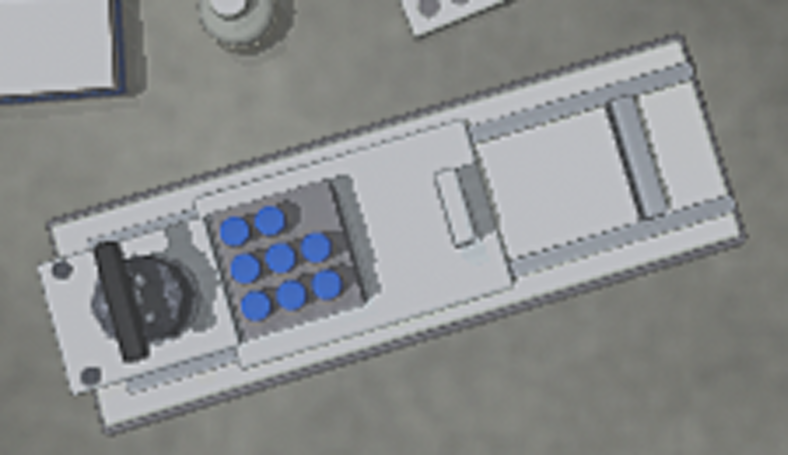

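```bash
python3 - <<'E'
from h import *
print('tbar top',onz('t1',(184.6,256),168).round(1),'scene',onz('s1',(291.6,114.6),161).round(1))
print('fin top',onz('t1',(280.4,228.9),115).round(1))
for p in [(546,191,160),(594,29,97),(560,150,120)]: print(proj('w1',p).round())
K,R,t=np.load('pics/w1.npy'); s=r.sense()['tool_pos']; print('cam',(-R.T@t[:,0]).round(),R.round(2), s)
from scipy.spatial.transform import Rotation as Ro
print(Ro.from_euler('xyz',r.sense()['tcp_rot'],degrees=True).as_matrix().round(3))
E
```

```text
tbar top [545.9 192.  168. ] scene [549.1 191.5 161. ]
fin top [595.3  30.2 115. ]
[ 89. 584.]
[ 36. 565.]
[ 86. 553.]
cam [158. 582. 373.] [[ 0.38  0.92 -0.  ]
 [ 0.88 -0.36  0.3 ]
 [ 0.28 -0.12 -0.95]] [228.90858276 554.19771312 249.46838728]
[[-0.924  0.382 -0.001]
 [ 0.382  0.924 -0.001]
 [ 0.    -0.001 -1.   ]]
```

carry_out:
  commands:
    - [[85,-43,-21,-5,0,0,0],[85,-95,-47,-10,0,0,0],[85,-147,-73,-10,0,0,0],[85,-199,-99,-10,0,0,0],[85,-251,-124,-10,0,0,0]]

```text
time: 0.78
tool_pos: [414.5, 342.5, 260.1]
tcp_rot: [-180.0, -0.0, 157.6]
ft_force: [0.7, 0.3, 0.6]
finger_gap: 85.1
```

carry_out:
  commands:
    - [[60,-50,-25,0,0,0,-8],[60,-100,-50,0,0,0,-16],[60,-145,-72,0,0,0,-24],[60,-180,-89,0,0,0,-32],[60,-180,-89,0,0,0,-39]]

```text
time: 1.4
tool_pos: [547.5, 190.4, 259.7]
tcp_rot: [-180.0, -0.0, -163.4]
ft_force: [-0.6, 1.3, -0.2]
finger_gap: 59.9
```

```bash
python3 - <<'E'
from h import *
snap('wrist','w2'); s=r.sense(); print({k:np.round(s[k],1) for k in ('time','joint_pos','tool_pos','tcp_rot','ft_force','finger_gap')})
for p in [(546,192,168),(595,30,115),(546,192,125)]: print(proj('w2',p).round())
E
```

```text
{'time': np.float64(1.4), 'joint_pos': array([ 14.2,   4.1,  87.9,  -0. ,  88.1, -92.7]), 'tool_pos': array([546.8, 191.5, 259.7]), 'tcp_rot': array([-1.80e+02, -1.00e-01, -1.63e+02]), 'ft_force': array([ 0.1, -0.4, -0.7]), 'finger_gap': np.float64(60.3)}
[285. 220.]
[ 91. 201.]
[284. 204.]
```

View pics/w2.png

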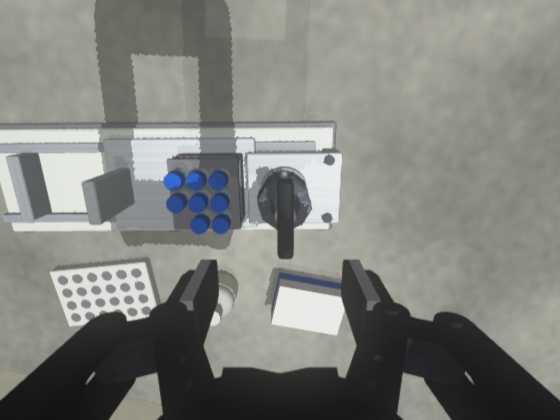

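The wrist view shows the T-bar vertical in the picture, with ends at about (285,175) and (285,257). That is centred on the predicted (285,220). The fin is at about (85-132,170-222), and the fingers are clear on both sides.

```bash
python3 - <<'E'
from h import *
im=cv2.imread('pics/w2.png')
a=cv2.resize(im[155:275,235:345],None,fx=5,fy=5,interpolation=2); b=cv2.resize(im[155:240,70:150],None,fx=3.1,fy=3.1,interpolation=2)
c=np.zeros((600,800,3),np.uint8); c[:600,:550]=a; c[:b.shape[0],552:552+b.shape[1]]=b[:, :248]; cv2.imwrite('pics/w2c.png',c)
E
```

```text
(no output)
```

View pics/w2c.png

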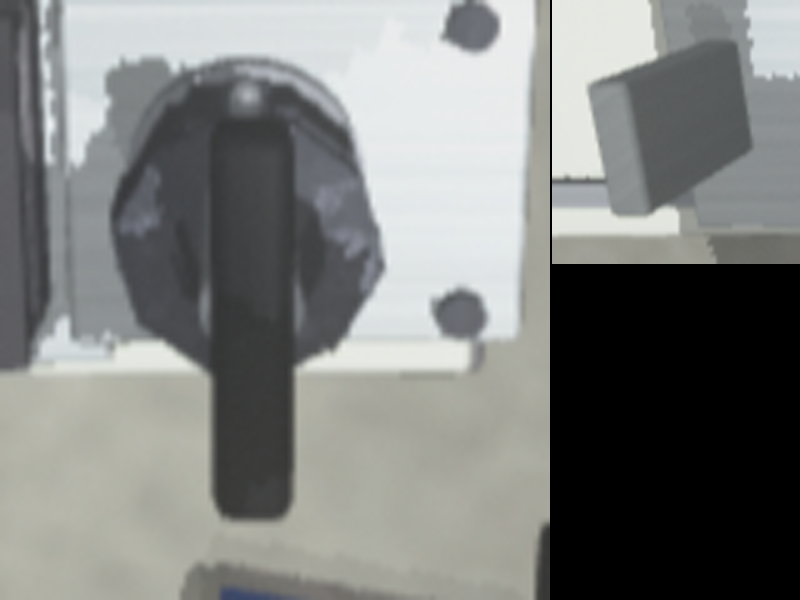

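```bash
python3 - <<'E'
from h import *
e=onz('w2',(285.5,258.3),168); f=onz('w2',(285.6,180),168)
ux=np.array([np.cos(np.radians(16.6)),np.sin(np.radians(16.6)),0]); uy=np.array([-ux[1],ux[0],0])
print(e,f,np.linalg.norm(e-f),'axis',e-30*ux, np.degrees(np.arctan2(*(e-f)[1::-1])))
# fin top: top edge of crop left (590,85)-(628,80)?, bottom (612,212)-(645,215)
c=lambda u,v:(70+(u-552)/3.1,155+v/3.1)
P=[onz('w2',c(*q),115) for q in ((590,87),(632,82),(646,214),(611,211))]
for p in P: print(p.round(1))
m=np.mean(P,0); print('fin',m, 'expected', e-30*ux-169*uy)
s=r.sense(); T=s['tool_pos']; d=e-30*ux-T; print(T,s['tcp_rot'],'dx,dy tool', -d@ux, d@uy)
E
```

```text
[574.4225843  201.23645307 168.        ] [517.5645821  184.02935837 168.        ] 59.40468434513587 axis [545.67290706 192.66580205 168.        ] 16.83753513981133
[580.9  21.  115. ]
[576.1  32.  115. ]
[614.2  40.5 115. ]
[616.2  30.7 115. ]
fin [596.86471791  31.0469939  115.        ] expected [593.95424115  30.70928697 168.        ]
[546.75170218 191.53277042 259.67564008] [-1.79996119e+02 -5.96899271e-02 -1.63028619e+02] dx,dy tool 0.710139755910278 1.394009006800936
```

carry_out:
  commands:
    - [[40,0.7,1.2,30,0,0,0],[40,0.7,1.2,60,0,0,0],[40,0.7,1.2,85,0,0,0],[40,0.7,1.2,100,0,0,0],[40,0.7,1.2,100,0,0,0]]

```text
time: 2.08
tool_pos: [544.1, 194.1, 159.0]
tcp_rot: [180.0, -0.1, -163.5]
ft_force: [-0.7, -0.3, 1.6]
finger_gap: 40.1
```

carry_out:
  commands:
    - [[25,0,0,0,0,0,0],[18,0,0,0,0,0,0],[8,0,0,0,0,0,0],[8,0,0,0,0,0,0],[8,0,0,0,0,0,0]]
  grip_force: 30

```text
time: 2.7
tool_pos: [546.0, 194.2, 161.8]
tcp_rot: [-180.0, 0.1, -163.5]
ft_force: [0.5, -1.6, 7.1]
finger_gap: 14.3
```

```bash
cat > st.py <<'E'
from h import *
s=r.sense(); print({k:np.round(s[k],2).tolist() for k in ('time','joint_pos','tool_pos','tcp_rot','ft_force','wrist_torque','finger_gap')})
E
python3 st.py
```

```text
{'time': 2.7, 'joint_pos': [14.51, 7.51, 94.61, -0.01, 77.73, -92.03], 'tool_pos': [545.97, 194.2, 161.76], 'tcp_rot': [-179.99, 0.14, -163.46], 'ft_force': [0.48, -1.63, 7.05], 'wrist_torque': [-0.12, 0.06, 0.01], 'finger_gap': 14.3}
```

carry_out:
  commands:
    - [[8,0,0,0,0,0,0],[8,0,0,0,0,0,0],[8,0,0,0,0,0,0]]

```text
time: 3.08
tool_pos: [546.0, 194.2, 161.7]
tcp_rot: [-180.0, 0.1, -163.5]
ft_force: [0.2, -1.0, 6.3]
finger_gap: 14.1
```

```bash
cat >> st.py <<'E'
E
python3 st.py; python3 -c "
from h import *
snap('wrist','w3'); snap('scene','s3')
im=cv2.imread('pics/w3.png'); im2=cv2.imread('pics/s3.png')
c=np.zeros((420,800,3),np.uint8); c[:,:420]=im[:,70:490]; c[:380,420:800]=cv2.resize(im2[70:165,245:340],None,fx=4,fy=4,interpolation=2); cv2.imwrite('pics/c3.png',c)"
```

```text
{'time': 3.08, 'joint_pos': [14.51, 7.51, 94.61, -0.01, 77.73, -92.03], 'tool_pos': [545.97, 194.2, 161.74], 'tcp_rot': [-179.99, 0.14, -163.46], 'ft_force': [0.18, -0.99, 6.31], 'wrist_torque': [-0.12, 0.1, -0.04], 'finger_gap': 14.15}
```

View pics/c3.png

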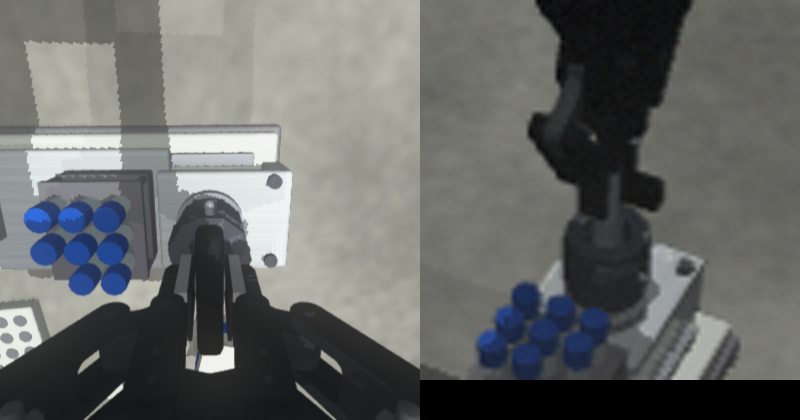

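The T-bar is between both pads with a gap of 14.1 mm, which shows a small offset in the reading. Closing the jaws pressed it down with about 6 N against its bottom stop. Next I lift gently.

carry_out:
  commands:
    - [[8,0,0,-2,0,0,0],[8,0,0,-4,0,0,0],[8,0,0,-6,0,0,0],[8,0,0,-8,0,0,0],[8,0,0,-8,0,0,0]]

```text
time: 3.8
tool_pos: [545.3, 194.1, 168.1]
tcp_rot: [-180.0, 0.0, -163.5]
ft_force: [5.5, 1.1, -5.6]
finger_gap: 14.2
```

carry_out:
  commands:
    - [[8,0,0,-1,0,0,0],[8,0,0,-2,0,0,0],[8,0,0,-3,0,0,0],[8,0,0,-3,0,0,0]]

```text
time: 4.3
tool_pos: [545.3, 194.0, 171.0]
tcp_rot: [-180.0, 0.0, -163.5]
ft_force: [6.0, 0.1, -5.2]
finger_gap: 14.1
```

carry_out:
  commands:
    - [[8,0,0,-0.5,0,0,0],[8,0,0,-1,0,0,0],[8,0,0,-1,0,0,0]]

```text
time: 4.68
tool_pos: [545.3, 194.0, 172.0]
tcp_rot: [-180.0, 0.0, -163.5]
ft_force: [6.0, 1.0, -5.3]
finger_gap: 14.0
```

carry_out:
  commands:
    - [[8,-0.7,-0.2,0,0,0,0],[8,-1.4,-0.4,0,0,0,0],[8,-1.4,-0.4,0,0,0,0]]

```text
time: 5.05
tool_pos: [545.9, 194.0, 171.7]
tcp_rot: [180.0, -0.1, -163.4]
ft_force: [0.5, 0.2, -4.4]
finger_gap: 14.2
```

carry_out:
  commands:
    - [[8,0,0,-0.7,0,0,0],[8,0,0,-1.4,0,0,0],[8,0,0,-1.4,0,0,0]]

```text
time: 5.42
tool_pos: [546.1, 194.1, 173.5]
tcp_rot: [180.0, -0.1, -163.4]
ft_force: [-1.6, -0.0, -5.9]
finger_gap: 14.4
```

carry_out:
  commands:
    - [[8,0,0,-0.5,0,0,0],[8,0,0,-1,0,0,0],[8,0,0,-1,0,0,0]]

```text
time: 5.8
tool_pos: [546.3, 194.1, 174.6]
tcp_rot: [180.0, -0.0, -163.4]
ft_force: [-2.7, 0.3, -5.2]
finger_gap: 14.1
```

carry_out:
  commands:
    - [[8,0,0,-0.5,0,0,0],[8,0,0,-1,0,0,0],[8,0,0,-1,0,0,0]]

```text
time: 6.18
tool_pos: [546.4, 194.1, 175.6]
tcp_rot: [180.0, -0.0, -163.4]
ft_force: [-4.3, 0.7, -6.2]
finger_gap: 14.1
```

carry_out:
  commands:
    - [[8,0.4,0.1,0,0,0,0],[8,0.8,0.2,0,0,0,0],[8,0.8,0.2,-0.4,0,0,0],[8,0.8,0.2,-0.8,0,0,0],[8,0.8,0.2,-0.8,0,0,0]]

```text
time: 6.8
tool_pos: [546.0, 194.0, 176.7]
tcp_rot: [-180.0, 0.0, -163.5]
ft_force: [-0.2, 0.4, -5.6]
finger_gap: 14.1
```

carry_out:
  commands:
    - [[8,0.1,0,-0.5,0,0,0],[8,0.2,0.1,-1,0,0,0],[8,0.2,0.1,-1,0,0,0]]

```text
time: 7.18
tool_pos: [545.8, 194.0, 177.7]
tcp_rot: [-180.0, 0.0, -163.5]
ft_force: [1.5, 0.2, -5.5]
finger_gap: 14.3
```

carry_out:
  commands:
    - [[8,0.1,0,-0.5,0,0,0],[8,0.2,0.1,-1,0,0,0],[8,0.2,0.1,-1,0,0,0]]

```text
time: 7.55
tool_pos: [545.6, 194.1, 178.7]
tcp_rot: [-180.0, 0.0, -163.5]
ft_force: [3.5, -0.5, -6.4]
finger_gap: 14.2
```

carry_out:
  commands:
    - [[8,-0.3,-0.1,-0.5,0,0,0],[8,-0.5,-0.1,-1,0,0,0],[8,-0.5,-0.1,-1,0,0,0]]

```text
time: 7.92
tool_pos: [545.7, 194.1, 179.4]
tcp_rot: [-180.0, -0.0, -163.5]
ft_force: [3.3, 0.5, -6.1]
finger_gap: 13.9
```

carry_out:
  commands:
    - [[8,-0.1,0,-0.5,0,0,0],[8,-0.2,0,-1,0,0,0],[8,-0.2,0,-1,0,0,0]]

```text
time: 8.3
tool_pos: [545.6, 194.1, 179.7]
tcp_rot: [180.0, -0.1, -163.5]
ft_force: [3.6, 1.1, -14.0]
finger_gap: 14.1
```

carry_out:
  commands:
    - [[8,-0.2,-0.1,0.9,0,0,0],[8,-0.5,-0.2,1.6,0,0,0],[8,-0.8,-0.2,1.9,0,0,0],[8,-0.8,-0.2,1.9,0,0,0]]

```text
time: 8.8
tool_pos: [546.3, 194.2, 178.6]
tcp_rot: [180.0, -0.1, -163.4]
ft_force: [-3.4, -1.0, -4.4]
finger_gap: 13.8
```

carry_out:
  commands:
    - [[8,0.3,0.1,0.3,0,0,0],[8,0.3,0.1,0.3,0,0,4],[8,0.3,0.1,0.3,0,0,8],[8,0.3,0.1,0.3,0,0,12],[8,0.3,0.1,0.3,0,0,12]]

```text
time: 9.43
tool_pos: [546.3, 194.3, 178.3]
tcp_rot: [180.0, -0.0, -175.4]
ft_force: [-3.6, -0.6, -5.0]
finger_gap: 14.1
```

```bash
python3 st.py
```

```text
{'time': 9.43, 'joint_pos': [14.51, 6.92, 93.47, 0.01, 79.62, -80.07], 'tool_pos': [546.31, 194.34, 178.26], 'tcp_rot': [179.99, -0.02, -175.42], 'ft_force': [-3.6, -0.56, -5.02], 'wrist_torque': [-0.09, 0.57, 0.01], 'finger_gap': 14.12}
```

carry_out:
  commands:
    - [[8,0.6,0,0,0,0,4],[8,0.6,0,0,0,0,8],[8,0.6,0,0,0,0,12],[8,0.6,0,0,0,0,16],[8,0.6,0,0,0,0,16]]

```text
time: 10.05
tool_pos: [546.1, 194.4, 178.5]
tcp_rot: [180.0, 0.0, 168.7]
ft_force: [-0.0, 0.4, -6.2]
finger_gap: 14.5
```

carry_out:
  commands:
    - [[8,0,0,0,0,0,4],[8,0,0,0,0,0,8],[8,0,0,0,0,0,12],[8,0,0,0,0,0,16],[8,0,0,0,0,0,16]]

```text
time: 10.68
tool_pos: [546.1, 194.5, 178.5]
tcp_rot: [180.0, 0.0, 152.7]
ft_force: [-0.8, 2.1, -6.7]
finger_gap: 14.1
```

carry_out:
  commands:
    - [[8,0,0,0.2,0,0,4],[8,0,0,0.2,0,0,8],[8,0,0,0.2,0,0,12],[8,0,0,0.2,0,0,16],[8,0,0,0.2,0,0,16]]

```text
time: 11.3
tool_pos: [546.2, 194.6, 178.3]
tcp_rot: [179.9, 0.0, 136.7]
ft_force: [-0.3, 3.4, -6.2]
finger_gap: 14.0
```

carry_out:
  commands:
    - [[8,0,0,0,0,0,4],[8,0,0,0,0,0,8],[8,0,0,0,0,0,11],[8,0,0,0,0,0,14.5],[8,0,0,0,0,0,14.5]]

```text
time: 11.92
tool_pos: [546.2, 194.6, 178.4]
tcp_rot: [179.9, -0.0, 122.2]
ft_force: [0.4, 3.8, -5.9]
finger_gap: 14.1
```

```bash
python3 st.py
```

```text
{'time': 11.92, 'joint_pos': [14.53, 6.84, 93.55, 0.02, 79.55, -17.72], 'tool_pos': [546.22, 194.6, 178.38], 'tcp_rot': [179.93, -0.0, 122.24], 'ft_force': [0.36, 3.77, -5.88], 'wrist_torque': [0.56, -0.08, 0.05], 'finger_gap': 14.05}
```

carry_out:
  commands:
    - [[8,0.3,0.2,0,0,0,0.4],[8,0.6,0.4,0,0,0,0.8],[8,0.6,0.4,0.5,0,0,0.8],[8,0.6,0.4,1,0,0,0.8],[8,0.6,0.4,1,0,0,0.8]]

```text
time: 12.55
tool_pos: [546.1, 194.8, 177.1]
tcp_rot: [180.0, 0.0, 121.3]
ft_force: [2.1, 1.4, -5.2]
finger_gap: 14.1
```

carry_out:
  commands:
    - [[8,0,0,0.5,0,0,0],[8,0,0,1,0,0,0],[8,0,0,1.5,0,0,0],[8,0,0,1.5,0,0,0]]

```text
time: 13.05
tool_pos: [546.0, 194.9, 175.6]
tcp_rot: [180.0, 0.0, 121.3]
ft_force: [4.0, 0.5, -4.5]
finger_gap: 14.3
```

carry_out:
  commands:
    - [[8,-0.2,0.3,0,0,0,0],[8,-0.4,0.6,0.5,0,0,0],[8,-0.4,0.6,1,0,0,0],[8,-0.4,0.6,1,0,0,0]]

```text
time: 13.55
tool_pos: [546.3, 194.9, 174.3]
tcp_rot: [-180.0, -0.0, 121.3]
ft_force: [-0.5, 1.5, -5.7]
finger_gap: 14.3
```

carry_out:
  commands:
    - [[8,0,0,0.5,0,0,0],[8,0,0,1,0,0,0],[8,0,0,1,0,0,0]]

```text
time: 13.92
tool_pos: [546.4, 194.9, 173.5]
tcp_rot: [-180.0, -0.0, 121.3]
ft_force: [-1.4, 1.5, -6.3]
finger_gap: 14.4
```

carry_out:
  commands:
    - [[8,0,0,0.4,0,0,0],[8,0,0,0.8,0,0,0],[8,0,0,0.8,0,0,0]]

```text
time: 14.3
tool_pos: [546.6, 194.9, 173.2]
tcp_rot: [-180.0, -0.0, 121.3]
ft_force: [-4.5, 0.5, -0.6]
finger_gap: 14.4
```

```bash
python3 st.py
```

```text
{'time': 14.3, 'joint_pos': [14.56, 7.21, 93.71, 0.0, 79.08, -16.69], 'tool_pos': [546.58, 194.92, 173.16], 'tcp_rot': [-180.0, -0.0, 121.25], 'ft_force': [-4.5, 0.48, -0.61], 'wrist_torque': [0.0, 0.72, 0.0], 'finger_gap': 14.41}
```

carry_out:
  commands:
    - [[8,0.2,-0.3,0,0,0,0],[8,0.4,-0.7,0.1,0,0,0],[8,0.4,-0.7,0.1,0,0,0]]

```text
time: 14.68
tool_pos: [546.4, 194.9, 173.2]
tcp_rot: [179.9, 0.0, 121.3]
ft_force: [-0.9, 1.3, -0.2]
finger_gap: 14.7
```

carry_out:
  commands:
    - [[40,0,0,0,0,0,0],[40,0,0,0,0,0,0],[40,0,0,0,0,0,0],[40,0,0,0,0,0,0]]

```text
time: 15.18
tool_pos: [545.9, 194.9, 172.7]
tcp_rot: [180.0, 0.0, 121.3]
ft_force: [-0.2, 0.4, -0.3]
finger_gap: 40.0
```

```bash
python3 st.py
```

```text
{'time': 15.18, 'joint_pos': [14.58, 7.12, 93.85, -0.0, 79.02, -16.67], 'tool_pos': [545.89, 194.89, 172.74], 'tcp_rot': [179.99, 0.0, 121.25], 'ft_force': [-0.18, 0.42, -0.29], 'wrist_torque': [-0.02, -0.02, 0.02], 'finger_gap': 40.05}
```

Clear. I rise 80 mm and look at the plunger.

carry_out:
  commands:
    - [[40,0,0,-15,0,0,0],[40,0,0,-40,0,0,0],[50,0,0,-75,0,0,0],[50,0,0,-90,0,0,0],[50,0,0,-90,0,0,0]]

```text
time: 15.8
tool_pos: [546.7, 195.1, 264.4]
tcp_rot: [179.8, 0.1, 121.3]
ft_force: [0.5, 0.4, 0.3]
finger_gap: 49.7
```

```bash
python3 st.py; python3 -c "
from h import *
snap('wrist','w4'); snap('scene','s4'); snap('top','t4')
im=cv2.imread('pics/w4.png'); im2=cv2.imread('pics/s4.png')
c=np.zeros((420,800,3),np.uint8); c[:,:420]=im[:,70:490]; c[:380,420:800]=cv2.resize(im2[70:165,245:340],None,fx=4,fy=4,interpolation=2); cv2.imwrite('pics/c4.png',c)"
```

```text
{'time': 15.8, 'joint_pos': [14.58, 3.96, 87.55, 0.0, 88.31, -16.67], 'tool_pos': [546.65, 195.13, 264.44], 'tcp_rot': [179.82, 0.05, 121.25], 'ft_force': [0.52, 0.37, 0.32], 'wrist_torque': [0.01, 0.02, -0.01], 'finger_gap': 49.68}
```

View pics/c4.png

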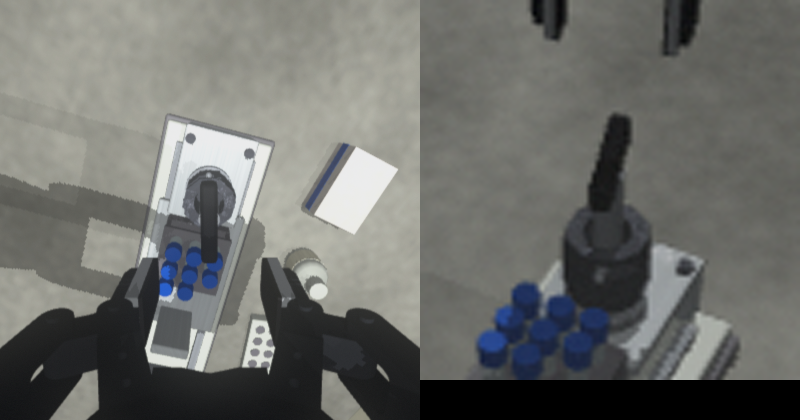

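The wrist view shows the T-bar turned 75° and pointing along the loader at (208,182)-(208,262). In the scene view it stands raised on a longer stretch of stem. Now I go to the fin.

carry_out:
  commands:
    - [[50,-33,-9,0,0,0,-8],[50,-70,-18,0,0,0,-16],[50,-105,-27,0,0,0,-24],[50,-140,-36,0,0,0,-32],[50,-165.5,-42.7,0,0,0,-40]]

```text
time: 16.58
tool_pos: [594.7, 29.7, 260.7]
tcp_rot: [-179.9, -0.2, 161.5]
ft_force: [1.0, 0.3, -0.6]
finger_gap: 50.2
```

carry_out:
  commands:
    - [[50,0,0,0,0,0,-8],[50,0,0,0,0,0,-16],[50,0,0,0,0,0,-24],[50,0,0,0,0,0,-32],[50,0,0,0,0,0,-35.3]]

```text
time: 17.2
tool_pos: [594.4, 31.3, 260.6]
tcp_rot: [179.9, -0.2, -163.3]
ft_force: [0.1, -0.5, 0.8]
finger_gap: 49.8
```

```bash
python3 st.py; python3 -c "
from h import *
snap('wrist','w5')
print(proj('w5',(595.5,31,115)))
p=proj('w5',(595.5,31,115)).astype(int)
im=cv2.imread('pics/w5.png'); c=im[p[1]-60:p[1]+60,p[0]-75:p[0]+75]; print(p-[75,60]); cv2.imwrite('pics/c5.png',cv2.resize(c,None,fx=5,fy=5,interpolation=2))"
```

```text
{'time': 17.2, 'joint_pos': [-1.92, 6.66, 85.07, 0.0, 88.45, -108.66], 'tool_pos': [594.37, 31.28, 260.64], 'tcp_rot': [179.94, -0.17, -163.27], 'ft_force': [0.14, -0.5, 0.76], 'wrist_torque': [0.01, -0.05, 0.02], 'finger_gap': 49.82}
[280.76576606 202.50067812]
[205 142]
```

View pics/c5.png

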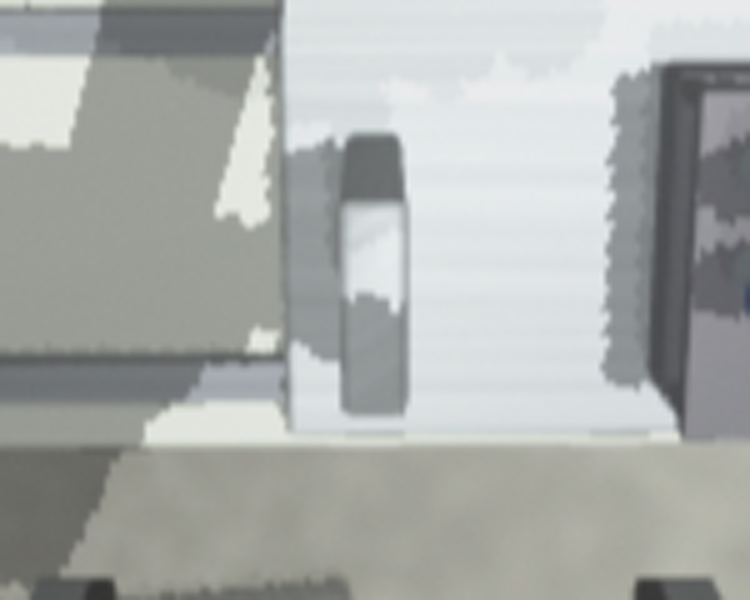

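The fin's top face has corners at (342,203) and (406,412) in the 5x crop. That puts it within 1.5 mm of the prediction, and the rack edge is more than 50 mm away. I descend.

carry_out:
  commands:
    - [[50,-2,-1.5,40,0,0,0],[50,-2,-1.5,85,0,0,0],[50,-2,-1.5,125,0,0,0],[50,-2,-1.5,155,0,0,0],[50,-2,-1.5,163,0,0,0]]

```text
time: 17.88
tool_pos: [594.8, 30.5, 95.8]
tcp_rot: [179.9, -0.4, -163.5]
ft_force: [0.4, -0.4, -0.0]
finger_gap: 50.1
```

carry_out:
  commands:
    - [[30,0,0,0,0,0,0],[20,0,0,0,0,0,0],[8,0,0,0,0,0,0],[8,0,0,0,0,0,0],[8,0,0,0,0,0,0]]
  grip_force: 30

```text
time: 18.5
tool_pos: [598.8, 30.5, 101.6]
tcp_rot: [-179.9, 0.2, -163.4]
ft_force: [-1.1, 0.5, 6.2]
finger_gap: 11.7
```

```bash
python3 st.py
```

```text
{'time': 18.5, 'joint_pos': [-1.99, 13.91, 94.02, 0.01, 71.9, -108.56], 'tool_pos': [598.75, 30.47, 101.64], 'tcp_rot': [-179.95, 0.17, -163.43], 'ft_force': [-1.1, 0.53, 6.22], 'wrist_torque': [0.15, 0.15, 0.32], 'finger_gap': 11.67}
```

carry_out:
  commands:
    - [[8,0,0,-1.5,0,0,0],[8,0,0,-3,0,0,0],[8,0,-2,-3,0,0,0],[8,0,-5,-3,0,0,0],[8,0,-8,-3,0,0,0]]

```text
time: 19.12
tool_pos: [600.6, 23.7, 101.8]
tcp_rot: [179.9, 0.1, -163.4]
ft_force: [10.4, 4.8, -12.3]
finger_gap: 11.2
```

```bash
python3 st.py
```

```text
{'time': 19.12, 'joint_pos': [-2.68, 14.17, 93.69, 0.1, 72.02, -109.29], 'tool_pos': [600.64, 23.75, 101.76], 'tcp_rot': [179.95, 0.14, -163.42], 'ft_force': [10.36, 4.8, -12.26], 'wrist_torque': [0.73, -1.69, 0.26], 'finger_gap': 11.22}
```

carry_out:
  commands:
    - [[8,-1,0,0.6,0,0,0],[8,-2,0,1.2,0,0,0],[8,-2,-4,1.2,0,0,0],[8,-2,-8,1.2,0,0,0],[8,-2,-10,1.2,0,0,0]]

```text
time: 19.75
tool_pos: [604.0, 13.4, 101.7]
tcp_rot: [180.0, -0.1, -163.4]
ft_force: [-6.1, 0.9, 3.3]
finger_gap: 11.4
```

```bash
python3 st.py
```

```text
{'time': 19.75, 'joint_pos': [-3.58, 14.79, 92.98, -0.02, 72.31, -110.12], 'tool_pos': [603.99, 13.43, 101.65], 'tcp_rot': [179.99, -0.08, -163.45], 'ft_force': [-6.13, 0.87, 3.3], 'wrist_torque': [0.1, 0.56, 0.35], 'finger_gap': 11.39}
```

carry_out:
  commands:
    - [[8,0.6,-4,-0.3,0,0,0],[8,0.6,-9,-0.3,0,0,0],[8,0.6,-14,-0.3,0,0,0],[8,0.6,-19,-0.3,0,0,0],[8,0.6,-24,-0.3,0,0,0]]

```text
time: 20.38
tool_pos: [611.0, -9.8, 101.7]
tcp_rot: [180.0, 0.0, -163.4]
ft_force: [0.7, 2.6, -2.9]
finger_gap: 11.4
```

```bash
python3 st.py
```

```text
{'time': 20.38, 'joint_pos': [-5.73, 15.71, 91.87, 0.01, 72.41, -112.28], 'tool_pos': [611.03, -9.77, 101.7], 'tcp_rot': [180.0, 0.01, -163.45], 'ft_force': [0.66, 2.62, -2.93], 'wrist_torque': [0.47, -0.29, 0.31], 'finger_gap': 11.44}
```

carry_out:
  commands:
    - [[8,0,-5,0,0,0,0],[8,0,-10,0,0,0,0],[8,0,-15,0,0,0,0],[8,0,-20,0,0,0,0],[8,0,-25,0,0,0,0]]

```text
time: 21.0
tool_pos: [618.3, -33.6, 101.7]
tcp_rot: [180.0, 0.0, -163.4]
ft_force: [3.5, 4.0, -6.4]
finger_gap: 11.5
```

carry_out:
  commands:
    - [[8,0,-3,0,0,0,0],[8,0,-6,0,0,0,0],[8,0,-8,0,0,0,0],[8,0,-9,0,0,0,0],[8,0,-9,0,0,0,0]]

```text
time: 21.62
tool_pos: [620.9, -42.3, 101.7]
tcp_rot: [-180.0, 0.0, -163.4]
ft_force: [4.4, 2.0, -7.1]
finger_gap: 11.9
```

```bash
python3 st.py
```

```text
{'time': 21.62, 'joint_pos': [-8.62, 17.3, 89.96, 0.0, 72.7, -115.17], 'tool_pos': [620.91, -42.28, 101.72], 'tcp_rot': [-179.98, 0.04, -163.45], 'ft_force': [4.45, 2.01, -7.08], 'wrist_torque': [0.46, -0.89, 0.26], 'finger_gap': 11.87}
```

carry_out:
  commands:
    - [[8,-0.3,0,0.3,0,0,0],[8,-0.6,-1,0.6,0,0,0],[8,-0.6,-2,0.6,0,0,0],[8,-0.6,-3,0.6,0,0,0],[8,-0.6,-3,0.6,0,0,0]]

```text
time: 22.25
tool_pos: [621.6, -44.3, 101.6]
tcp_rot: [179.9, -0.0, -163.4]
ft_force: [-4.5, 5.0, 4.8]
finger_gap: 11.6
```

carry_out:
  commands:
    - [[8,0,-0.5,0,0,0,0],[8,0,-1,0,0,0,0],[8,0,-1,0,0,0,0]]

```text
time: 22.62
tool_pos: [621.7, -44.3, 101.6]
tcp_rot: [179.9, -0.0, -163.4]
ft_force: [-6.4, 8.3, 5.2]
finger_gap: 11.6
```

carry_out:
  commands:
    - [[8,0,-0.5,0,0,0,0],[8,0,-1,0,0,0,0],[8,0,-1,0,0,0,0]]

```text
time: 23.0
tool_pos: [621.7, -44.3, 101.6]
tcp_rot: [179.8, -0.1, -163.4]
ft_force: [-8.6, 12.6, 8.2]
finger_gap: 11.7
```

carry_out:
  commands:
    - [[8,0.3,0.5,-0.3,0,0,0],[8,0.3,1.2,-0.6,0,0,0],[8,0.3,1.5,-0.6,0,0,0],[8,0.3,1.5,-0.6,0,0,0]]

```text
time: 23.5
tool_pos: [621.6, -44.3, 101.7]
tcp_rot: [179.9, -0.0, -163.4]
ft_force: [-2.0, 7.3, -0.1]
finger_gap: 11.7
```

carry_out:
  commands:
    - [[45,0,0,0,0,0,0],[45,0,0,0,0,0,0],[45,0,0,0,0,0,0],[45,0,0,0,0,0,0]]

```text
time: 24.0
tool_pos: [621.8, -45.6, 101.9]
tcp_rot: [-180.0, 0.0, -163.5]
ft_force: [-0.1, 0.0, -0.3]
finger_gap: 44.7
```

carry_out:
  commands:
    - [[45,0,0,-20,0,0,0],[45,0,0,-55,0,0,0],[45,0,0,-100,0,0,0],[45,0,0,-150,0,0,0],[45,0,0,-160,0,0,0]]

```text
time: 24.62
tool_pos: [624.1, -45.7, 269.1]
tcp_rot: [-179.8, 0.5, -163.4]
ft_force: [0.5, 0.9, 0.7]
finger_gap: 45.3
```

```bash
python3 st.py; python3 -c "
from h import *
snap('wrist','w6'); snap('scene','s6');snap('top','t6')
im=cv2.imread('pics/w6.png'); im2=cv2.imread('pics/s6.png'); t=cv2.imread('pics/t6.png')
c=np.zeros((600,800,3),np.uint8); c[:320,:400]=cv2.resize(im2[90:250,180:340][:, :],None,fx=2.5,fy=2,interpolation=2)
c[:300,400:]=cv2.resize(im,(400,300),interpolation=3); c[320:600,:560]=cv2.resize(t[165:305,110:390],None,fx=2,fy=2,interpolation=2); cv2.imwrite('pics/c6.png',c)"
```

```text
{'time': 24.62, 'joint_pos': [-8.88, 10.52, 79.95, -0.0, 88.97, -115.43], 'tool_pos': [624.08, -45.7, 269.12], 'tcp_rot': [-179.76, 0.51, -163.45], 'ft_force': [0.47, 0.9, 0.69], 'wrist_torque': [-0.04, -0.03, 0.04], 'finger_gap': 45.34}
```

View pics/c6.png

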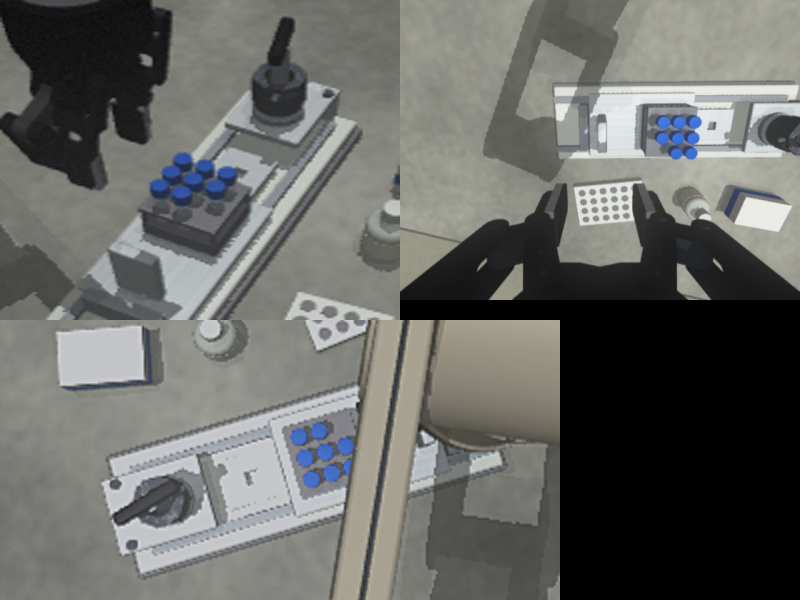

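The composite shows the T-bar turned and still up and the carrier drawn out beside the stop block. The tubes, carton, bottle and well plate are in place. Next I measure the travel numerically.

```bash
python3 - <<'E'
from h import *
uy=np.array([-np.sin(np.radians(16.7)),np.cos(np.radians(16.7))])
for f in ('t1','t6'):
    im=cv2.imread(f'pics/{f}.png').astype(int); m=((im[...,0]-im[...,2]>60)).astype(np.uint8)
    k,l,st,ce=cv2.connectedComponentsWithStats(m)
    print(f,sorted([tuple((onz(f,ce[i],120)[:2]@np.array([[uy[1],uy[0]],[-uy[0],uy[1]]])).round(1))+(int(st[i,4]),) for i in range(1,k) if st[i,4]>15],key=lambda q:-q[1]))
im=cv2.imread('pics/w6.png'); p=proj('w6',(622,-46,60)).astype(int); print(p)
a=max(p[1]-70,0); b=max(p[0]-80,0); cv2.imwrite('pics/c7.png',cv2.resize(im[a:a+130,b:b+170],None,fx=4.5,fy=4.5,interpolation=2)); print(b,a)
E
```

```text
t1 [(np.float64(599.4), np.float64(-27.7), 54), (np.float64(579.4), np.float64(-28.0), 56), (np.float64(559.6), np.float64(-28.1), 58), (np.float64(579.4), np.float64(-46.8), 55), (np.float64(559.6), np.float64(-46.8), 57), (np.float64(599.8), np.float64(-46.9), 53), (np.float64(579.4), np.float64(-65.6), 54), (np.float64(559.7), np.float64(-65.8), 56)]
t6 [(np.float64(599.6), np.float64(-107.5), 56), (np.float64(580.0), np.float64(-107.8), 56), (np.float64(559.7), np.float64(-108.0), 54), (np.float64(599.9), np.float64(-126.5), 55), (np.float64(580.0), np.float64(-126.9), 56), (np.float64(559.9), np.float64(-127.1), 54), (np.float64(561.8), np.float64(-142.5), 21), (np.float64(580.1), np.float64(-146.0), 56)]
[282 181]
202 111
```

View pics/c7.png

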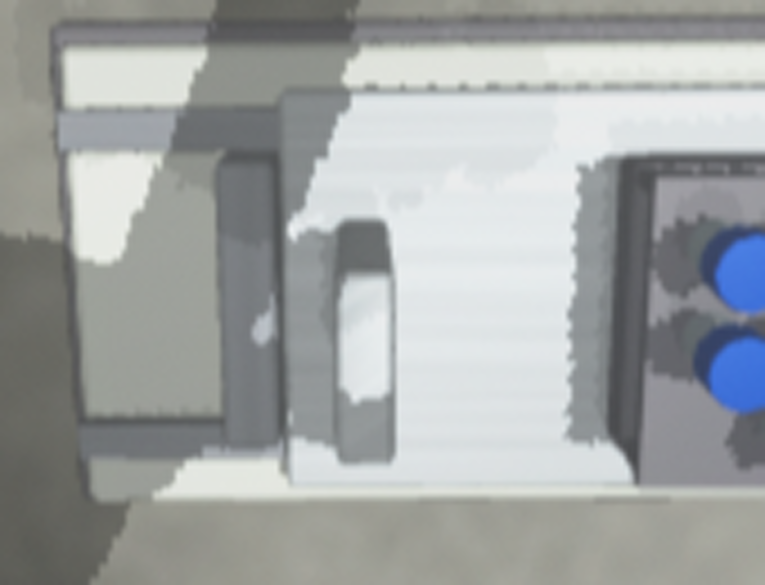

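The blue caps moved 79.9 mm, and in the close-up the carrier's edge at x≈280 lies flush against the stop block (220-278). I hand the job in.

```bash
python3 -c "
from bench import r
print(r.hand_in())"
```

```text
the job is handed in; nothing more can be done
None
```

The plunger is parked up in its rest notch, the carrier is drawn out against its stop, and the job is handed in. It took 24.8 s of robot time, and the gripper ended open and clear of everything.

- **Plunger:** I raised it in small steps until it met the lip, where the vertical force rose from about 6 N to 14 N. That puts roughly 8 to 9 N on the pin, against the 15 N limit. I then eased off about 1 mm, turned it about 75° clockwise and let it down about 6.3 mm from the lip. The load on the tool went to zero there. After I let go, the pictures showed the T-bar still turned and still up.
- **Carrier:** I drew it out by the fin until the pull rose to about 14.5 N with no further movement. The blue tube caps moved about 79.9 mm in the top view. The close-up shows the carrier's edge flush with the stop block.
- **Bystanders:** The carton, bottle and well plate look undisturbed in the pictures; I did not measure their positions.

Two readings differed from expected:
- **Tool travel:** The tool itself moved only about 78.2 mm, probably because closing the jaws shifted the carrier within its play.
- **Side and vertical forces:** While guiding, side forces reached about 6 N on the plunger and 11 N on the fin. Vertical force on the fin reached about 12 N. I corrected each of these as I went.

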